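# Turn the ring board face up onto its riser

### The job

The wooden ring board lies face down on the table in front of the low display riser. Slide it square against the riser's front, tip it up on edge there and over onto the riser so that its grooved face is on top, then push it fully home against the riser's back rail. Do it gently, with no more than 25 N of finger force on the board at any time, and leave the other things where they are.

Things in the scene. Friction and masses are not known exactly. Their poses are not given: they have to be found in the camera images.
- board: Loose board of dark wood, 100 (x) x 120 (y) x 12 mm, about 0.16 kg, square edges. Its face has three ring grooves along y, its back is plain. Origin at the block's centre; z points out of the back: up at the start, down at the end; x starts roughly towards the riser. Kept pressed at its near edge (about 9 N) it lifts there by friction, turning about the far edge. Bears 25 N at most.
- riser: Fixed low step of pale wood, 112 mm deep (x), 170 mm wide (y), flat top 18 mm above the table. Origin at the centre of its underside; x points to its back, away from the robot, z up. Vertical front face at x = -56 mm. A rail 12 mm thick, 14 mm high stands along the back of the top, inner face at x = +44 mm, so a 100 mm board fully home is flush with the front.
- pen: Slim pen, 145 mm long, lying left of the board; origin at the centre of its underside. Leave alone.
- terminal: Dark card terminal, 164 x 67 x 50 mm, far to the right beside the tape, origin at the centre of its underside. Leave alone.
- ring_box: Dark blue ring box, 55 x 52 x 45 mm, standing left of the board, origin at the centre of its underside. Leave alone.
- loupe: Small folded loupe, 35 x 29 x 14 mm, right of the riser, origin at the centre of its underside. Leave alone.
- ring_gauge: Flat bunch of metal ring gauges, 88 x 61 x 4 mm, far far far far to the right, beyond the tape, beyond the tape, beyond the tape, beyond the tape, origin at the centre of its underside. Leave alone.
- tape: Roll of brown tape lying flat, 93 mm across, 48 mm high, to the right, origin at the centre of its underside. Leave alone.
- pad_brooches: Fixed black display easel right of the work, seen from its rear side, 290 mm tall, about 290 mm wide, its panel line running from about 0.35 m ahead of the robot, 0.08 m to its right, outwards to the right and away. The robot starts beyond it: go over it.

How it is judged:
By the outcome, as a careful person would: the job done as asked, in the order asked, and still so for the second after the job is handed in, with the robot touching nothing.
It also fails if it takes over 70 s, if anything falls off the work surface, if the arm or the gripper's body presses on something with over 40 N, if the wrist force passes 120 N, or if a joint passes its speed limit or range.

### The arm

A 6-joint arm with a two-finger parallel gripper is mounted at the origin on a cart in front of the work surface, level with it; the furniture and walls round the work are solid. World frame = base frame: x ahead of the robot, y to its left, z up, the work surface at z = 0. Lengths are in m, angles in degrees, forces in N, time in s.
With the tool pointing down it reaches from about 0.4 to 0.825 m from the base axis. Payload 7 kg.
Tool frame: the origin (TCP) lies midway between the tips of the shut fingers; the grasp point (between the pads) lies 19 mm behind it; z points along the fingers, y is the line along which they close (so a half turn about z gives the same grasp; the last joint's range is limited). The gripper opens to 88 mm and grips with 3 to 60 N. Pads are 19 mm wide; open, the fingers measure 130 mm over their backs; the gripper's body (78 mm by 193 mm) begins 47 mm behind the grasp point.
Start: joints at [90.59, 20.546, 0.682, 0, -70.136, -16.507], TCP at [0.185, 0.649, 0.227] pointing down, gripper open.
Joint ranges: [-176.03, 176.03], [-82.01, 121.73], [-58.28, 71.71], [-173.87, 95.51], [-174.79, -0.11], [-173.66, 173.66]. Speed limits (degrees/s): [136.94, 136.94, 172.46, 180, 180, 180].

### API

Orientations are given as [roll, pitch, yaw] about the fixed x, y, z axes, in that order (R = Rz(yaw) Ry(pitch) Rx(roll)).
In Python, from plant import ctrl, viewer, close_job gives the robot as it stands. The module is installed in compiled form; this text tells all that it offers.
- The arm moves only by the tool step_arm, never from a script. Its argument "moves" is a list that holds one entry, the list of rows, each a list of 5 numbers: the shift along the world's x, y, z in cm, then the turn about the world's z in rad, then the finger opening in cm, from 0 to 8.76. In form: [[[tx, ty, tz, twist, grip], ...]]. A call has 1 to 10 rows; each row shifts and turns the commanded pose from where the row before left it; what a row does not reach is not made up. A row lasts 1/10 s, in which the tool goes at most 50 mm and 8.59 degrees, less where a joint would pass 70% of its speed; a pose out of reach is approached as far as the arm can. A call with a gripper value outside its range is refused whole. The fingers move at their own pace and stop on an object; the grip force is fixed at half the most. Time passes only in rows, so rows that do not move let the fingers close. It gives the time, the measured TCP pose, the force, the opening and the grip force at its end, in the units of the state.
- ctrl.get_obs(): the state, without advancing time (a new reading comes with each control period).
- viewer.snapshot(name): name is "side" or "top" or "wrist"; returns (picture, depth): 480x640x3 uint8, blue, green, red; 480x640 float32, m along the optical axis (not along the pixel's ray), 0 where there is no reading.
- viewer.camera_info(name): a dict with "camera_matrix" (3x3 intrinsics, pixels), "eye" and "orientation" of the camera in the world. Camera axes: x right, y down, z forward; pixel columns grow to the right and rows downward; lengths in m; the calibration is good to about 2 mm. A picture is of the moment at which its call begins: read the wrist's pose just before it. camera_info takes no time and is no camera call; for the wrist camera it gives the pose at the moment of the call.
- close_job(): hands the job in; it is judged then, once.
The state is a dict: "clock": time; "joint_pos": joint angles; "qvel": joint speeds; "tau": joint torques, N m; "tool_pos": TCP position; "orientation": TCP orientation; "force": force on the tool from outside, world axes, zero at the start; "moment": the same for the moment, N m; "opening": finger opening in m; "gripper_force": force on a finger pad.
Only numpy, scipy, OpenCV 4.12 (cv2) and the standard library are available. Lean on these libraries where they do the work, as an engineer would, in place of code of your own. Each camera call takes 0.05 s, during which the arm holds its last target. There are 200 camera calls.

## Working session

There is one attempt and no reset: what is moved stays moved. The work goes in short steps, Python scripts to look and compute and a tool call to move; the robot and the scene stay as the last step left them, time stands still between calls to the robot, and variables do not carry over. Pictures are saved under pics/ and viewed, at most 10 in all, crops included, and the job is handed in when it is done.

Besides the shell and the picture viewer there is one more tool, called after "Call:" in YAML: its name, and indented under it one key for each argument. step_arm: Moves the arm, as the interface text tells. Its arguments: {"type":"object","properties":{"moves":{"type":"array","items":{"type":"array","items":{"type":"array","items":{"type":"number"}}}}},"required":["moves"]}

```bash
mkdir -p pics; cat > h.py <<'E'
import numpy as np, cv2
from plant import ctrl, viewer, close_job
from scipy.spatial.transform import Rotation as R
def rot(o):
    o=np.array(o,float)
    return o if o.shape==(3,3) else R.from_euler('xyz',o,degrees=True).as_matrix()
def snap(n):
    i=viewer.camera_info(n); p,d=viewer.snapshot(n); K=np.array(i['camera_matrix'])
    v,u=np.mgrid[:480,:640]
    c=np.stack([(u-K[0,2])/K[0,0]*d,(v-K[1,2])/K[1,1]*d,d],-1)
    return p,d,c@rot(i['orientation']).T+np.array(i['eye'])
E
python3 - <<'E'
from h import *
print(ctrl.get_obs())
for n in ('top','side'):
    print(viewer.camera_info(n))
    p,d,w=snap(n); cv2.imwrite(f'pics/{n}0.png',p); np.save(f'{n}0.npy',w)
E
```

```text
{'clock': 0.0, 'joint_pos': array([ 9.05896926e+01,  2.05910076e+01,  6.32667005e-01, -2.38999243e-02,
       -7.01357633e+01, -1.65062591e+01]), 'qvel': array([ 0.00364446,  0.16752572,  0.03108343,  0.08486755,  0.00257614,
       -0.12523825]), 'tau': array([ 2.65533549e-05, -5.82722855e+01,  2.93049735e+01,  6.99717119e+00,
        6.90073881e-03, -1.52175321e-04]), 'tool_pos': array([0.18498588, 0.64862623, 0.22560722]), 'orientation': array([ 1.79903390e+02, -5.19853252e-03, -1.59247016e+01]), 'force': array([-0.83963237, -0.09176423, -0.40292823]), 'moment': array([ 0.04430353, -0.00253946, -0.02397357]), 'gripper_force': 0.0, 'opening': 0.08754556674299903}
{'camera_matrix': array([[508.98328012,   0.        , 317.05756483],
       [  0.        , 508.98328012, 234.15424261],
       [  0.        ,   0.        ,   1.        ]]), 'eye': array([ 0.44418638, -0.01665497,  1.01291887]), 'orientation': array([-171.59231052,   -1.28628566,  -89.84964829])}
{'camera_matrix': array([[480.89443129,   0.        , 318.32961876],
       [  0.        , 480.89443129, 241.29740493],
       [  0.        ,   0.        ,   1.        ]]), 'eye': array([0.23905438, 0.70838284, 0.78211582]), 'orientation': array([-132.29385835,    0.45755874, -155.38762455])}
```

View pics/top0.png

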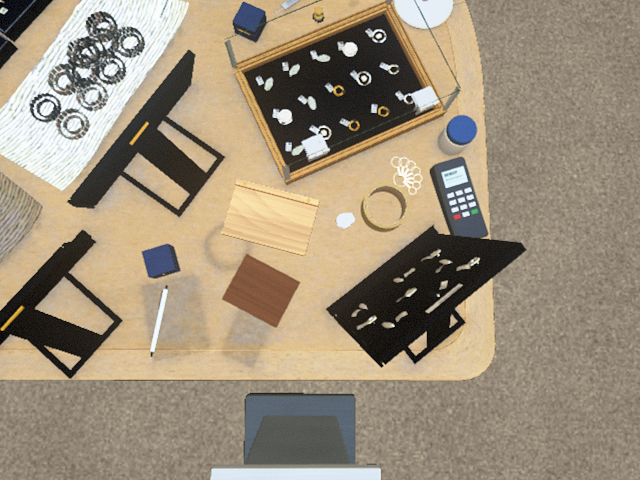

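View pics/side0.png

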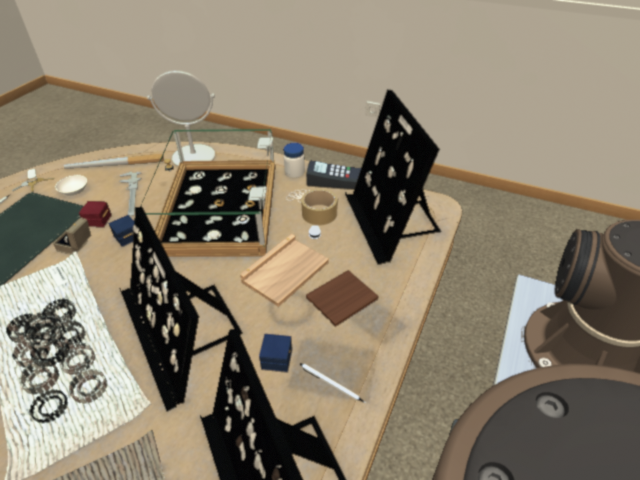

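The top picture shows the board at about (261,291), yawed, the riser at (270,217) with its rail on the far side, the pen at (158,320), the ring box at (160,261) and the easels on both sides. Next I'll measure them.

```bash
python3 - <<'E'
from h import *
p=cv2.imread('pics/top0.png'); w=np.load('top0.npy')
for (u,v) in [(261,291),(270,217),(275,190),(225,320),(245,330),(160,261),(158,320),(345,220),(92,236),(110,320),(190,55),(222,155),(430,235),(330,308),(380,360)]:
    print(u,v,w[v-1:v+2,u-1:u+2].reshape(-1,3).mean(0).round(4))
def fit(mask,name):
    m=mask.astype(np.uint8); n,l,s,c=cv2.connectedComponentsWithStats(m)
    k=1+np.argmax(s[1:,4]); m=(l==k)
    P=w[m]; z=np.median(P[:,2]); 
    r=cv2.minAreaRect((P[:,:2]*1000).astype(np.float32)); print(name,m.sum(),z.round(4),r); print(cv2.boxPoints(r).round(1).tolist())
hsv=cv2.cvtColor(p,cv2.COLOR_BGR2HSV)
box=np.zeros((480,640),bool); box[245:335,210:310]=1
fit(box&(p[...,2]<150)&(w[...,2]>0.006)&(w[...,2]<0.02),'board')
fit(box&(p[...,2]<140),'boardc')
box[:]=0; box[170:265,205:330]=1
fit(box&(w[...,2]>0.012)&(w[...,2]<0.024),'riser top')
fit(box&(w[...,2]>0.027)&(w[...,2]<0.04),'rail')
Z=w[...,2]
print('max heights left',np.nanmax(Z[:,:240]), 'x,y', w[np.unravel_index(np.argmax(np.where(np.arange(640)[None]<240,Z,0)),Z.shape)])
E
```

```text
261 291 [0.4794 0.0703 0.0125]
270 217 [0.6249 0.0547 0.0194]
275 190 [0.6764 0.0447 0.0333]
225 320 [0.4233 0.1402 0.0027]
245 330 [0.4041 0.101  0.0011]
160 261 [0.5341 0.2593 0.0456]
158 320 [0.4231 0.2683 0.0086]
345 220 [ 0.6208 -0.0944  0.0141]
92 236 [0.5873 0.4084 0.0019]
110 320 [0.4228 0.3629 0.0015]
190 55 [0.8692 0.1811 0.2011]
222 155 [0.7556 0.1557 0.0043]
430 235 [ 0.5926 -0.2656  0.0072]
330 308 [ 0.447  -0.0645  0.009 ]
380 360 [ 0.3749 -0.1205  0.2902]
board 3096 0.0134 ((481.10333251953125, 70.86141967773438), (119.33415985107422, 99.77737426757812), 62.72528076171875)
[[409.3999938964844, 40.70000076293945], [498.1000061035156, -5.0], [552.7999877929688, 101.0], [464.1000061035156, 146.8000030517578]]
boardc 3028 0.0134 ((473.7665710449219, 56.26781463623047), (156.66285705566406, 98.4791259765625), 62.41975402832031)
[[393.8999938964844, 9.600000381469727], [481.1000061035156, -36.0], [553.7000122070312, 102.9000015258789], [466.3999938964844, 148.5]]
riser top 4319 0.0193 ((620.2874755859375, 54.89583969116211), (170.2649688720703, 104.01443481445312), 75.45673370361328)
[[548.5999755859375, -14.399999618530273], [649.2999877929688, -40.599998474121094], [692.0, 124.19999694824219], [591.2999877929688, 150.39999389648438]]
rail 550 0.033 ((672.4022827148438, 41.437255859375), (170.06448364257812, 13.88532829284668), 75.55223083496094)
[[644.5, -39.20000076293945], [657.9000244140625, -42.599998474121094], [700.2999877929688, 122.0], [686.9000244140625, 125.5]]
max heights left 1.012918870067567 x,y [ 0.44418638 -0.01665497  1.01291887]
```

Call:
step_arm:
  moves:
    - [[0,0,5,0,5],[0,0,5,0,5],[0,0,5,0,5],[0,0,5,0.024,5],[1.7,-4.25,0,0,5],[1.7,-4.25,0,0,5],[1.7,-4.25,0,0,5],[1.7,-4.25,0,0,5],[1.7,-4.25,0,0,5],[1.7,-4.25,0,0,5]]

```text
clock: 1.1
tool_pos: [0.2874, 0.3921, 0.4263]
orientation: [180.0, 0.0, -14.5]
force: [0.4, -0.2, 0.3]
opening: 0.0501
gripper_force: 0.0
```

Call:
step_arm:
  moves:
    - [[1.7,-4.25,0,0,5],[1.7,-4.25,0,0,5],[1.7,-4.25,0,0,5],[1.7,-4.25,0,0,5],[1.7,-4.25,0,0,5],[1.7,-4.25,0,0,5],[1.7,-4.25,0,0,5],[0,0,0,0,5],[0,0,0,0,5]]

```text
clock: 2.0
tool_pos: [0.4062, 0.0954, 0.4263]
orientation: [180.0, 0.0, -14.7]
force: [-0.4, -0.2, -1.0]
opening: 0.0503
gripper_force: 0.0
```

Call:
step_arm:
  moves:
    - [[0,0,-5,0,5],[0,0,-5,0,5],[0,0,-5,0,5],[0,0,-5,0,5],[0,0,-5,0,5],[0,0,-5,0,5],[0,0,0,0,5],[0,0,0,0,5]]

```text
clock: 2.8
tool_pos: [0.4062, 0.0974, 0.1272]
orientation: [179.9, 0.0, -14.4]
force: [0.2, -0.1, 1.5]
opening: 0.0502
gripper_force: 0.0
```

```bash
python3 - <<'E'
from h import *
p,d,w=snap('wrist'); cv2.imwrite('pics/w1.png',p); np.save('w1.npy',w)
for n in('top','side'):
    p2,_,_=snap(n); cv2.imwrite(f'pics/{n}1.png',p2)
m=((w[...,2]>0.007)&(w[...,2]<0.0165)&(w[...,0]<0.6)&(p[...,2]<150)).astype(np.uint8)
n,l,s,c=cv2.connectedComponentsWithStats(m);k=1+np.argmax(s[1:,4]);P=w[l==k]
print(s[k],cv2.minAreaRect((P[:,:2]*1000).astype(np.float32)),np.median(P[:,2]))
m=((w[...,2]>0.0165)&(w[...,2]<0.023)&(w[...,0]>0.5)).astype(np.uint8)
n,l,s,c=cv2.connectedComponentsWithStats(m);k=1+np.argmax(s[1:,4]);P=w[l==k]
r=cv2.minAreaRect((P[:,:2]*1000).astype(np.float32));print(s[k],r,cv2.boxPoints(r))
E
```

```text
[  239    21   205   192 27409] ((482.469482421875, 71.50415802001953), (118.95710754394531, 99.25286102294922), 62.562164306640625) 0.012847137457455915
[ 23  54  65 116 686] ((528.3806762695312, 247.32713317871094), (36.81975173950195, 71.99940490722656), 62.30299758911133) [[487.94907 247.7592 ]
 [551.6986  214.29419]
 [568.81226 246.89507]
 [505.06274 280.36008]]
```

View pics/w1.png

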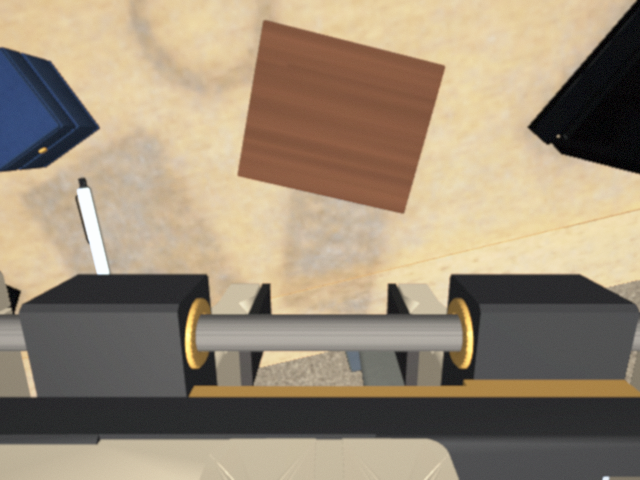

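The wrist view shows the board clear ahead at (340,115), with the ring box (50,130), pen (95,230) and easel foot (540,130) off to the sides. Next: go down behind the near edge.

Call:
step_arm:
  moves:
    - [[0,0,-5,0,5],[0,0,-5,0,5],[0,0,-1.5,0,5],[0,0,-0.4,0,5],[0,0,-0.2,0,5],[0,0,-0.1,0,5],[0,0,0,0,5],[0,0,0,0,5]]

```text
clock: 3.75
tool_pos: [0.4068, 0.0972, 0.0056]
orientation: [-179.9, -0.1, -14.5]
force: [1.4, 0.7, -0.2]
opening: 0.0499
gripper_force: 0.0
```

Call:
step_arm:
  moves:
    - [[0,0,-0.1,0,5],[0,0,-0.1,0,5],[0,0,-0.1,0,5],[0,0,0,0,5],[0,0,0,0,5]]

```text
clock: 4.25
tool_pos: [0.4061, 0.0965, 0.0015]
orientation: [180.0, 0.0, -14.5]
force: [0.1, -0.6, 0.2]
opening: 0.05
gripper_force: 0.0
```

Call:
step_arm:
  moves:
    - [[0.29,-0.075,0,0,5],[0.29,-0.075,0,0,5],[0.29,-0.075,0,0,5],[0.29,-0.075,0,0,5],[0.29,-0.075,0,0,5],[0.29,-0.075,0,0,5],[0.29,-0.075,0,0,5],[0.29,-0.075,0,0,5],[0.29,-0.075,0,0,5],[0.29,-0.075,0,0,5]]

```text
clock: 5.25
tool_pos: [0.4355, 0.0891, 0.0016]
orientation: [-180.0, -0.0, -14.5]
force: [-0.8, 0.3, 1.1]
opening: 0.05
gripper_force: 0.4
```

```bash
cat >> h.py <<'E'
a=np.radians(-14.5); rv=np.array([np.cos(a),np.sin(a)]); sv=np.array([-rv[1],rv[0]]); F0=np.array([570.,68.])
def rs(x): x=np.asarray(x)[...,:2]-F0; return np.stack([x@rv,x@sv],-1)
def board(n='wrist',zl=.006,zh=.0165,name=None,v=150):
    p,d,w=snap(n)
    if name: cv2.imwrite(f'pics/{name}.png',p)
    m=((w[...,2]>zl)&(w[...,2]<zh)&(p[...,2]<v)&(p[...,2].astype(int)>p[...,0]+15)&(abs(w[...,1]-.06)<.12)&(w[...,0]<.72)&(w[...,0]>.35)).astype(np.uint8)
    n,l,s,c=cv2.connectedComponentsWithStats(m);k=1+np.argmax(s[1:,4]);P=w[l==k]
    r=cv2.minAreaRect((P[:,:2]*1000).astype(np.float32));print(s[k],r,'z',np.median(P[:,2]).round(4))
    print('centre r,s',rs(r[0]).round(1),'corners',rs(cv2.boxPoints(r)).round(1).tolist())
    o=ctrl.get_obs();print('tcp',rs(o['tool_pos']*1000).round(1),o['tool_pos'].round(4),'F',o['force'].round(1),o['clock'])
E
python3 -c "
from h import *
board('wrist');board('top',name='top2')"
```

```text
[ 317   95  178   35 1886] ((505.32952880859375, 42.34089279174805), (63.6041145324707, 7.301362991333008), 69.87622833251953) z 0.0129
centre r,s [-56.2 -41. ] corners [[-62.9, -72.3], [-55.7, -73.0], [-49.4, -9.7], [-56.7, -9.0]]
tcp [-135.1  -13.1] [0.4359 0.0892 0.0016] F [-1.   0.5 -0.2] 5.3
[ 229  248   68   54 2001] ((507.87188720703125, 69.65782928466797), (119.31880187988281, 80.23724365234375), 69.02033996582031) z 0.0132
centre r,s [-60.6 -14. ] corners [[-107.2, -68.7], [-27.4, -77.8], [-14.0, 40.8], [-93.7, 49.9]]
tcp [-135.3  -13. ] [0.4358 0.0892 0.0016] F [ 0.6 -0.8 -0.1] 5.35
```

Call:
step_arm:
  moves:
    - [[0.32,0.04,0,0,5],[0.32,0.04,0,0,5],[0.32,0.04,0,0,5],[0.32,0.04,0,0,5],[0.32,0.04,0,0,5],[0.32,0.04,0,0,5]]

```text
clock: 5.95
tool_pos: [0.4545, 0.0915, 0.0015]
orientation: [180.0, 0.0, -14.5]
force: [-1.8, 0.1, 0.2]
opening: 0.0499
gripper_force: 0.6
```

```bash
python3 -c "
from h import *
board('top',name='top3')"
```

```text
[ 229  240   65   52 1756] ((526.1539916992188, 75.48895263671875), (119.47451782226562, 77.7384033203125), 72.61798858642578) z 0.0132
centre r,s [-44.3  -3.7] corners [[-86.1, -61.4], [-8.5, -65.3], [-2.5, 54.0], [-80.1, 57.9]]
tcp [-117.1   -5.8] [0.4551 0.0917 0.0016] F [-0.2  0.5 -0. ] 6.0
```

Call:
step_arm:
  moves:
    - [[0.194,-0.05,0,0,5],[0.194,-0.05,0,0,5],[0.194,-0.05,0,0,5],[0,0,0,0,5]]

```text
clock: 6.4
tool_pos: [0.4605, 0.0901, 0.0016]
orientation: [-180.0, -0.0, -14.5]
force: [-0.4, 0.2, 0.3]
opening: 0.0496
gripper_force: 0.1
```

Call:
step_arm:
  moves:
    - [[0.097,-0.025,0,0,5],[0,0,0,0,5]]

```text
clock: 6.6
tool_pos: [0.4613, 0.0898, 0.0016]
orientation: [-180.0, -0.0, -14.5]
force: [-0.2, 0.6, -0.4]
opening: 0.0498
gripper_force: 0.3
```

```bash
python3 -c "
from h import *
board('top',name='top4')"
```

```text
[ 230  238   63   50 1639] ((532.841064453125, 75.92316436767578), (119.89990997314453, 76.92709350585938), 75.37995147705078) z 0.0132
centre r,s [-38.   -1.6] corners [[-76.5, -61.5], [0.4, -61.7], [0.6, 58.2], [-76.3, 58.4]]
tcp [-110.7   -6.1] [0.4613 0.0898 0.0016] F [-0.5 -0.7  0.4] 6.65
```

Call:
step_arm:
  moves:
    - [[0.048,-0.012,0,0,5],[0.048,-0.012,0,0,5],[0,0,0,0,5]]

```text
clock: 6.95
tool_pos: [0.4621, 0.0895, 0.0016]
orientation: [-180.0, -0.0, -14.5]
force: [-0.9, 1.0, -0.1]
opening: 0.0499
gripper_force: 0.8
```

Call:
step_arm:
  moves:
    - [[0.048,-0.012,0,0,5],[0,0,0,0,5]]

```text
clock: 7.15
tool_pos: [0.4622, 0.0895, 0.0016]
orientation: [180.0, 0.0, -14.5]
force: [-4.7, 2.9, 3.8]
opening: 0.0499
gripper_force: 2.5
```

Call:
step_arm:
  moves:
    - [[0.048,-0.012,0,0,5],[0,0,0,0,5]]

```text
clock: 7.35
tool_pos: [0.4622, 0.0894, 0.0016]
orientation: [180.0, 0.1, -14.6]
force: [-7.0, 5.0, 4.9]
opening: 0.05
gripper_force: 4.2
```

Call:
step_arm:
  moves:
    - [[0,0,0.05,0,5],[0,0,0.05,0,5],[0,0,0.1,0,5]]

```text
clock: 7.65
tool_pos: [0.4622, 0.0894, 0.0032]
orientation: [180.0, 0.1, -14.6]
force: [-4.8, 4.5, -1.7]
opening: 0.0499
gripper_force: 3.0
```

Call:
step_arm:
  moves:
    - [[-0.01,0,0.1,0,5],[-0.01,0,0.1,0,5]]

```text
clock: 7.85
tool_pos: [0.4622, 0.0894, 0.0053]
orientation: [180.0, 0.1, -14.5]
force: [-3.9, 2.9, -0.6]
opening: 0.0499
gripper_force: 2.3
```

```bash
python3 -c "
from h import *
p,d,w=snap('wrist'); cv2.imwrite('pics/w5.png',p)
P=w[(w[...,2]>.004)&(w[...,2]<.04)&(p[...,2]<150)&(p[...,2].astype(int)>p[...,0]+15)]
q=rs(P*[1000,1000,1]); k=(abs(q[:,1])<50)&(q[:,0]>-110)&(q[:,0]<0)
print(k.sum(),np.polyfit(q[k,0],P[k,2]*1000,1)); p,_,_=snap('side'); cv2.imwrite('pics/s5.png',p)
print(ctrl.get_obs()['force'])"
```

```text
8676 [-0.03567062 12.9590373 ]
[-5.01680056  3.4646728   0.13936693]
```

The board is lifting: 2° so far, and the rise matches the tip's. Continuing along the arc with a bit more push.

Call:
step_arm:
  moves:
    - [[0.03,-0.008,0.1,0,5],[0,0,0.15,0,5],[0,0,0.15,0,5],[0,0,0.15,0,5],[0,0,0.15,0,5]]

```text
clock: 8.45
tool_pos: [0.4624, 0.0893, 0.0123]
orientation: [180.0, 0.1, -14.5]
force: [-4.3, 3.2, 0.4]
opening: 0.0501
gripper_force: 2.4
```

Call:
step_arm:
  moves:
    - [[0,0,0.15,0,5],[0.01,0,0.2,0,5],[0.01,0,0.2,0,5],[0.015,-0.004,0.2,0,5]]

```text
clock: 8.85
tool_pos: [0.4632, 0.0891, 0.0201]
orientation: [180.0, 0.0, -14.5]
force: [-4.6, 2.5, -0.0]
opening: 0.05
gripper_force: 2.3
```

```bash
cat >> h.py <<'E'
def tilt(name=None):
    p,d,w=snap('wrist')
    if name: cv2.imwrite(f'pics/{name}.png',p)
    q=rs(w*[1000,1000,1]); z=w[...,2]
    k=(z>.004)&(z<.12)&(p[...,2]<150)&(p[...,2].astype(int)>p[...,0]+15)&(abs(q[...,1])<50)&(q[...,0]>-115)&(q[...,0]<10)
    c=np.polyfit(q[k][:,0],z[k]*1000,1); print(k.sum(),'tilt',np.degrees(np.arctan(-c[0])).round(1),'at r=0 z',c[1].round(1))
    o=ctrl.get_obs();print('tcp',rs(o['tool_pos']*1000).round(1),o['tool_pos'].round(4),'F',o['force'].round(1),o['gripper_force'],o['clock'])
E
python3 -c "
from h import *
tilt()"
```

```text
12259 tilt 34.7 at r=0 z 2.8
tcp [-108.7   -6.3] [0.4632 0.0891 0.0203] F [-4.4  2.7  1. ] 2.773199211806059 8.9
```

```bash
sed -i 's/&(z<.12)/\&(z<ctrl.get_obs()["tool_pos"][2]+.016)/' h.py
python3 -c "
from h import *
tilt('w6')
for c in ['side']:
    p,_,_=snap(c); cv2.imwrite('pics/s6.png',cv2.resize(p[200:400,200:460],(780,600)))"
```

```text
9794 tilt 10.4 at r=0 z 13.3
tcp [-108.7   -6.3] [0.4632 0.0891 0.0202] F [-5.1  3.2  0.1] 2.514466680586338 8.95
```

View pics/s6.png

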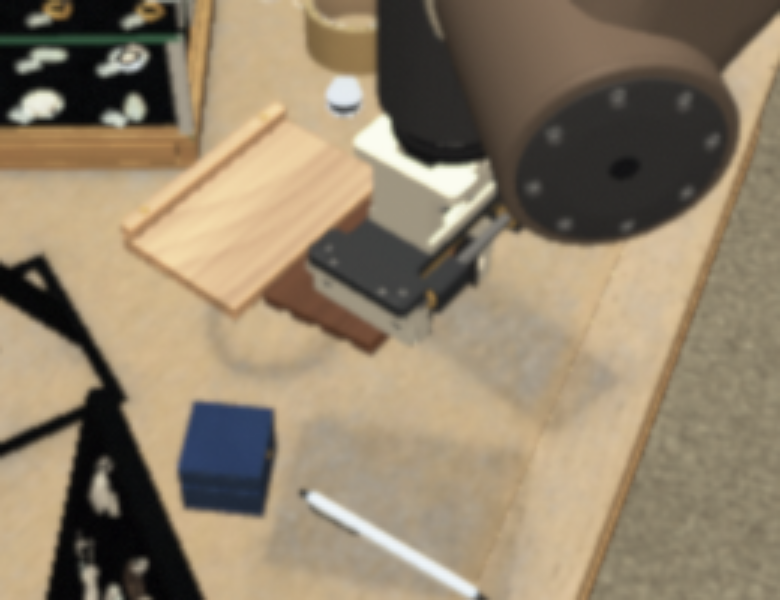

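Call:
step_arm:
  moves:
    - [[0.04,-0.01,0.31,0,5],[0.05,-0.012,0.31,0,5],[0.058,-0.015,0.31,0,5],[0.068,-0.017,0.31,0,5],[0.077,-0.02,0.31,0,5]]

```text
clock: 9.5
tool_pos: [0.4663, 0.0882, 0.0359]
orientation: [180.0, 0.0, -14.5]
force: [-3.5, 1.8, 0.7]
opening: 0.0501
gripper_force: 2.1
```

```bash
python3 -c "
from h import *
tilt()"
```

```text
20557 tilt 19.7 at r=0 z 13.3
tcp [-105.3   -6.3] [0.4665 0.0883 0.0362] F [-5.5  1.1  1. ] 2.6937042362987995 9.55
```

Call:
step_arm:
  moves:
    - [[0.125,-0.032,0.405,0,5],[0.14,-0.036,0.395,0,5],[0.15,-0.038,0.39,0,5],[0.165,-0.043,0.38,0,5],[0.181,-0.047,0.37,0,5],[0.198,-0.051,0.36,0,5]]

```text
clock: 10.15
tool_pos: [0.4756, 0.0858, 0.0589]
orientation: [180.0, 0.0, -14.6]
force: [-6.5, 2.4, 3.1]
opening: 0.0505
gripper_force: 4.0
```

```bash
python3 -c "
from h import *
tilt()"
```

```text
28493 tilt 33.3 at r=0 z 14.4
tcp [-95.5  -6.3] [0.4759 0.0858 0.0594] F [-8.   2.1  5.2] 4.542619601706974 10.2
```

Call:
step_arm:
  moves:
    - [[0.214,-0.055,0.35,0,5],[0.23,-0.059,0.335,0,5],[0.245,-0.063,0.325,0,5],[0.26,-0.067,0.31,0,5]]

```text
clock: 10.6
tool_pos: [0.4862, 0.0835, 0.0724]
orientation: [-180.0, -0.1, -14.5]
force: [-2.7, 0.9, 1.6]
opening: 0.0499
gripper_force: 1.4
```

```bash
python3 -c "
from h import *
tilt()"
```

```text
24931 tilt 40.8 at r=0 z 12.2
tcp [-84.5  -5.8] [0.4867 0.0836 0.0728] F [-2.7 -0.4  2.6] 1.7832556832581758 10.65
```

```bash
python3 -c "
from h import *
p,d,w=snap('wrist'); cv2.imwrite('pics/w7.png',p)
q=rs(w*[1000,1000,1]); z=w[...,2]*1000
for u in (300,340,380): 
  print([(v,int(q[v,u,0]),int(z[v,u]),int(p[v,u,2])) for v in range(60,330,12)])"
```

```text
[(60, 23, 19, 249), (72, 17, 18, 253), (84, 12, 19, 247), (96, 6, 18, 249), (108, 1, 10, 146), (120, -5, 16, 153), (132, -11, 23, 144), (144, -17, 26, 145), (156, -23, 31, 142), (168, -28, 35, 151), (180, -33, 42, 144), (192, -39, 47, 148), (204, -44, 51, 152), (216, -48, 55, 138), (228, -53, 60, 153), (240, -58, 63, 146), (252, -62, 67, 149), (264, -66, 71, 155), (276, -71, 74, 144), (288, -78, 70, 148), (300, -113, 0, 221), (312, -121, 1, 227), (324, -53, 155, 163)]
[(60, 23, 19, 248), (72, 17, 19, 253), (84, 12, 18, 248), (96, 6, 18, 250), (108, 1, 9, 166), (120, -5, 14, 153), (132, -11, 22, 146), (144, -17, 27, 144), (156, -23, 31, 140), (168, -28, 36, 149), (180, -33, 42, 145), (192, -39, 46, 148), (204, -44, 51, 154), (216, -49, 55, 139), (228, -53, 59, 152), (240, -58, 62, 144), (252, -62, 68, 150), (264, -66, 72, 154), (276, -71, 73, 145), (288, -78, 69, 147), (300, -113, 0, 206), (312, -122, 0, 216), (324, -53, 155, 160)]
[(60, 23, 19, 248), (72, 17, 18, 253), (84, 12, 18, 248), (96, 6, 19, 251), (108, 1, 1, 169), (120, -5, 16, 150), (132, -11, 21, 148), (144, -17, 27, 145), (156, -23, 32, 139), (168, -28, 36, 148), (180, -33, 42, 145), (192, -39, 47, 149), (204, -44, 50, 153), (216, -49, 55, 140), (228, -53, 60, 149), (240, -58, 62, 145), (252, -62, 67, 149), (264, -66, 71, 156), (276, -70, 75, 145), (288, -78, 70, 146), (300, -113, 0, 218), (312, -121, 0, 218), (324, -53, 155, 161)]
```

View pics/w7.png

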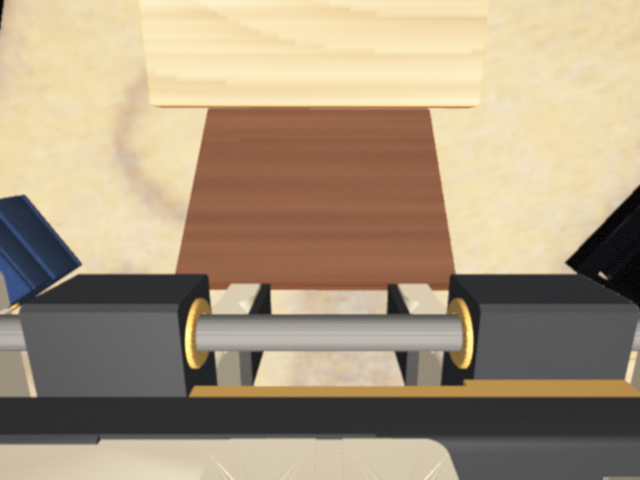

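The wrist view shows the tilted board squarely held at the riser front: its far edge is at row 107 and its near edge at row 288. The tips have slipped about 6 mm up the end face, so I'll press more along the board, towards the pivot.

Call:
step_arm:
  moves:
    - [[0.04,-0.01,-0.035,0,5],[0.04,-0.01,-0.03,0,5],[0,0,0,0,5]]

```text
clock: 11.0
tool_pos: [0.4858, 0.0834, 0.071]
orientation: [180.0, 0.0, -14.6]
force: [-5.7, 2.2, 5.8]
opening: 0.0497
gripper_force: 4.7
```

Call:
step_arm:
  moves:
    - [[0.11,-0.028,0.12,0,5],[0.11,-0.028,0.115,0,5],[0.115,-0.03,0.11,0,5]]

```text
clock: 11.3
tool_pos: [0.4889, 0.0825, 0.0745]
orientation: [180.0, 0.1, -14.5]
force: [-7.7, 3.0, 6.8]
opening: 0.0497
gripper_force: 5.0
```

```bash
cat >> h.py <<'E'
def prof(name=None):
    p,d,w=snap('wrist')
    if name: cv2.imwrite(f'pics/{name}.png',p)
    q=rs(w*[1000,1000,1])[:,300:381,0]; z=w[:,300:381,2]*1000; r=np.median(q,1); zz=np.median(z,1)
    t=zz[(r<0)&(r>-110)&(zz<120)&(zz>3)]; rr=r[(r<0)&(r>-110)&(zz<120)&(zz>3)]
    i=np.argmax(t); print('top corner r,z',rr[i].round(1),t[i].round(1)); k=(rr>rr[i]+3)
    if k.sum()>4: print('tilt',np.degrees(np.arctan(-np.polyfit(rr[k],t[k],1)[0])).round(1))
    o=ctrl.get_obs();print('tcp',rs(o['tool_pos']*1000).round(1),o['tool_pos'].round(4),'F',o['force'].round(1),o['gripper_force'].round(1),o['clock'])
E
python3 -c "
from h import *
prof()"
```

```text
top corner r,z -70.4 78.2
tilt 43.8Traceback (most recent call last):
  File "<string>", line 3, in <module>
    prof()
    ~~~~^^
  File "h.py", line 36, in prof
    o=ctrl.get_obs();print('tcp',rs(o['tool_pos']*1000).round(1),o['tool_pos'].round(4),'F',o['force'].round(1),o['gripper_force'].round(1),o['clock'])
                                                                                                                ^^^^^^^^^^^^^^^^^^^^^^^^
AttributeError: 'float' object has no attribute 'round'
```

Call:
step_arm:
  moves:
    - [[0.232,-0.06,0.225,0,5],[0.24,-0.062,0.215,0,5],[0.248,-0.064,0.205,0,5],[0.256,-0.066,0.195,0,5]]

```text
clock: 11.75
tool_pos: [0.4989, 0.0799, 0.0832]
orientation: [180.0, 0.0, -14.5]
force: [-7.0, 1.8, 7.0]
opening: 0.0499
gripper_force: 5.5
```

```bash
sed -i "s/o\['gripper_force'\].round(1)/o['gripper_force']/" h.py; python3 -c "
from h import *
prof()"
```

```text
top corner r,z -60.2 86.5
tilt 52.1
tcp [-71.4  -6.1] [0.4994 0.0799 0.0835] F [-7.6  2.   9. ] 5.6134133040905 11.8
```

Call:
step_arm:
  moves:
    - [[0.263,-0.068,0.185,0,5],[0.271,-0.07,0.175,0,5],[0.277,-0.072,0.165,0,5],[0.285,-0.074,0.155,0,5]]

```text
clock: 12.2
tool_pos: [0.5104, 0.0771, 0.0903]
orientation: [180.0, -0.0, -14.5]
force: [-6.3, 1.1, 10.1]
opening: 0.0503
gripper_force: 5.5
```

```bash
python3 -c "
from h import *
prof()"
```

```text
top corner r,z -47.6 93.2
tilt 60.5
tcp [-59.4  -6. ] [0.511  0.0771 0.0906] F [-5.  -0.  10.6] 5.532514750957489 12.25
```

Call:
step_arm:
  moves:
    - [[0.29,-0.075,0.142,0,5],[0.296,-0.077,0.131,0,5],[0.302,-0.078,0.12,0,5],[0.307,-0.079,0.108,0,5],[0.312,-0.08,0.096,0,5]]

```text
clock: 12.75
tool_pos: [0.5263, 0.0732, 0.0967]
orientation: [-180.0, -0.1, -14.5]
force: [-3.6, 0.4, 9.1]
opening: 0.0499
gripper_force: 4.9
```

```bash
python3 -c "
from h import *
prof()"
```

```text
top corner r,z -31.9 98.9
tilt 71.2
tcp [-43.1  -5.8] [0.5268 0.0731 0.0969] F [-2.8 -1.6 10.4] 4.737181970849633 12.8
```

Call:
step_arm:
  moves:
    - [[0.316,-0.081,0.08,0,5],[0.32,-0.083,0.07,0,5],[0.323,-0.084,0.058,0,5],[0.326,-0.084,0.045,0,5]]

```text
clock: 13.2
tool_pos: [0.5397, 0.0698, 0.0994]
orientation: [-180.0, -0.1, -14.5]
force: [-2.2, -0.8, 8.9]
opening: 0.0503
gripper_force: 4.5
```

```bash
python3 -c "
from h import *
prof('w8')"
```

```text
top corner r,z -17.9 101.0
tilt 79.5
tcp [-29.3  -5.8] [0.5402 0.0698 0.0995] F [-2.1 -2.1  8.8] 4.328942015999928 13.25
```

Call:
step_arm:
  moves:
    - [[0.329,-0.085,0.035,0,5],[0.332,-0.086,0.022,0,5],[0.334,-0.086,0.01,0,5],[0.334,-0.086,0,0,5],[0.3,-0.078,0,0,5]]

```text
clock: 13.75
tool_pos: [0.5564, 0.0655, 0.1002]
orientation: [-180.0, -0.2, -14.5]
force: [-0.7, -2.2, 7.9]
opening: 0.0501
gripper_force: 4.0
```

```bash
python3 -c "
from h import *
prof('w9'); p,_,_=snap('side'); cv2.imwrite('pics/s9.png',cv2.resize(p[200:400,200:460],(780,600)))"
```

```text
top corner r,z -0.4 101.1
tcp [-12.1  -5.8] [0.5568 0.0654 0.1002] F [-0.3 -1.7  8.2] 4.190282156778267 13.8
```

View pics/w9.png

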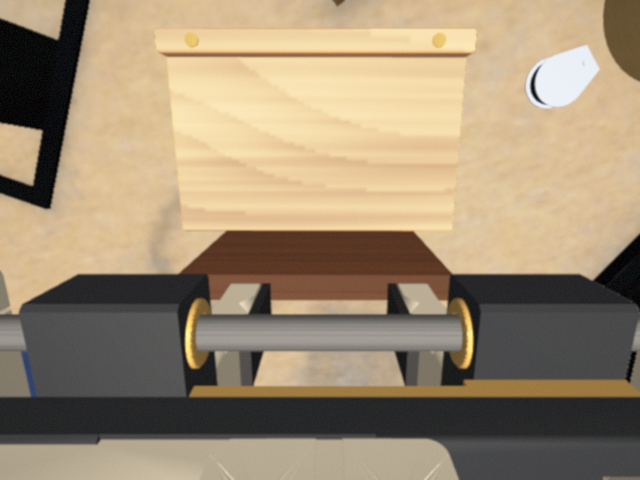

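The wrist view shows the board upright: its top edge is at rows 275-298, its back is at the riser front, and the tips rest on the top. I'll release upward and check that it stands by itself.

Call:
step_arm:
  moves:
    - [[0.04,-0.01,0,0,5],[0,0,0.05,0,5],[0,0,0.05,0,5],[0,0,0.1,0,5],[0,0,0.2,0,5],[0,0,0.5,0,5],[0,0,0.5,0,5]]

```text
clock: 14.55
tool_pos: [0.5549, 0.0656, 0.1132]
orientation: [180.0, 0.0, -14.5]
force: [0.6, -0.5, 0.8]
opening: 0.0501
gripper_force: 0.0
```

```bash
python3 -c "
from h import *
prof('w10')
p,d,w=snap('top'); q=rs(w*[1000,1000,1]); k=(w[...,2]>.085)&(w[...,2]<.106)&(abs(q[...,1])<70)&(abs(q[...,0])<40)&(p[...,2]<160)
print(k.sum(), q[k].min(0),q[k].max(0))"
```

```text
top corner r,z -3.7 101.0
tcp [-13.4  -5.8] [0.5555 0.0658 0.1142] F [1.2 0.4 0.3] 0.0 14.6
1 [ -6.9100302  -61.18172509] [ -6.9100302  -61.18172509]
```

Call:
step_arm:
  moves:
    - [[0,0,0.4,0,5],[-1.2,0.31,0,0,5],[-1.2,0.31,0,0,5],[0,0,-1,0,5],[0,0,-1.5,0,5],[0,0,-1.3,0,5],[0,0,0,0,5]]

```text
clock: 15.35
tool_pos: [0.5292, 0.0713, 0.0769]
orientation: [179.9, 0.2, -14.5]
force: [-0.3, -0.7, -0.5]
opening: 0.0498
gripper_force: 0.0
```

```bash
python3 -c "
from h import *
prof('w11')"
```

```text
top corner r,z -4.7 101.0
tcp [-39.6  -6.6] [0.53   0.0715 0.078 ] F [ 0.5  0.5 -0. ] 0.0 15.4
```

Call:
step_arm:
  moves:
    - [[0.48,-0.125,0,0,5],[0.39,-0.1,0,0,5],[0.19,-0.05,0,0,5],[0.15,-0.04,0,0,5],[0.15,-0.04,0,0,5],[0.15,-0.04,0,0,5],[0.15,-0.04,0,0,5],[0.15,-0.04,0,0,5]]

```text
clock: 16.2
tool_pos: [0.5491, 0.067, 0.079]
orientation: [180.0, 0.0, -14.5]
force: [0.4, 0.5, -0.6]
opening: 0.0504
gripper_force: 0.2
```

```bash
python3 -c "
from h import *
prof('w12')"
```

```text
top corner r,z -6.5 101.1
tilt 1.4
tcp [-19.8  -6.2] [0.5493 0.0669 0.0789] F [ 0.8 -0.2  0.7] 0.14196418575011194 16.25
```

Barely in contact. I'll keep pushing slowly.

Call:
step_arm:
  moves:
    - [[0.15,-0.04,0,0,5],[0.15,-0.04,0,0,5],[0.15,-0.04,0,0,5],[0.15,-0.04,0,0,5],[0.15,-0.04,0,0,5],[0.15,-0.04,0,0,5]]

```text
clock: 16.85
tool_pos: [0.5582, 0.0646, 0.0789]
orientation: [-180.0, -0.0, -14.5]
force: [0.5, 1.4, 0.2]
opening: 0.05
gripper_force: 0.1
```

```bash
python3 -c "
from h import *
prof('w13')
p,_,_=snap('side'); cv2.imwrite('pics/s13.png',cv2.resize(p[200:400,200:460],(780,600)))"
```

```text
Traceback (most recent call last):
  File "h.py", line 34, in prof
    i=np.argmax(t); print('top corner r,z',rr[i].round(1),t[i].round(1)); k=(rr>rr[i]+3)
ValueError: attempt to get argmax of an empty sequence
```

Call:
step_arm:
  moves:
    - [[0.15,-0.04,0,0,5],[0.15,-0.04,0,0,5],[0.15,-0.04,0,0,5],[0.15,-0.04,0,0,5],[0,0,0,0,5],[0,0,0,0,5]]

```text
clock: 17.5
tool_pos: [0.5641, 0.063, 0.0789]
orientation: [180.0, 0.0, -14.5]
force: [0.0, 0.8, 0.9]
opening: 0.0501
gripper_force: 0.0
```

```bash
python3 -c "
from h import *
p,_,_=snap('side'); a=cv2.resize(p[200:400,200:460],(780,600)); p,_,_=snap('wrist')
cv2.imwrite('pics/c14.png',np.hstack([cv2.resize(a,(400,300)),cv2.resize(p,(400,300))]))
print(ctrl.get_obs()['force'])"
```

```text
[-0.54544084  0.15160291 -0.04800969]
```

View pics/c14.png

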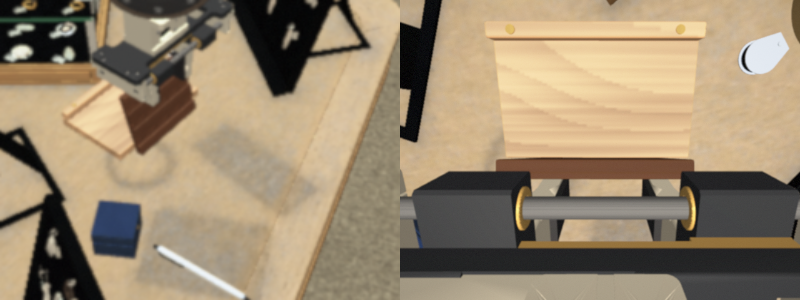

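The left half is the side view: the board is upright with its grooved face towards the robot. The right half is the wrist view: its top edge, at about (595,168), now leans over the riser front. Keep tipping.

Call:
step_arm:
  moves:
    - [[0.15,-0.04,0,0,5],[0.15,-0.04,0,0,5],[0.15,-0.04,0,0,5],[0.15,-0.04,0,0,5],[0.15,-0.04,0,0,5],[0.15,-0.04,0,0,5],[0.15,-0.04,0,0,5],[0,0,0,0,5],[0,0,0,0,5]]

```text
clock: 18.5
tool_pos: [0.5746, 0.0602, 0.0789]
orientation: [180.0, 0.0, -14.5]
force: [0.5, 0.1, -0.8]
opening: 0.0498
gripper_force: 0.0
```

```bash
python3 -c "
from h import *
p,d,w=snap('wrist'); cv2.imwrite('pics/w15.png',p)
q=rs(w*[1000,1000,1])[:,340]; print([(v,int(q[v,0]),int(w[v,340,2]*1000),int(p[v,340,2])) for v in range(20,320,14)])
print(ctrl.get_obs()['force'],rs(ctrl.get_obs()['tool_pos']*1000))"
```

```text
[(20, 130, 29, 144), (34, 131, 0, 191), (48, 124, 1, 214), (62, 111, 33, 248), (76, 105, 32, 252), (90, 100, 19, 250), (104, 93, 18, 249), (118, 86, 19, 252), (132, 79, 19, 250), (146, 72, 18, 253), (160, 65, 30, 137), (174, 58, 30, 128), (188, 50, 27, 137), (202, 43, 29, 117), (216, 35, 30, 122), (230, 28, 30, 123), (244, 19, 26, 133), (258, 12, 31, 128), (272, 4, 30, 118), (286, -4, 29, 125), (300, -13, 28, 111), (314, 38, 158, 97)]
[ 0.65959964 -0.21616389  0.70361835] [ 6.32715637 -6.44472736]
```

The board has gone over and lies flat on the riser (top at z 30 mm, far edge at r≈69 mm). I'll move back behind its near edge and go down.

Call:
step_arm:
  moves:
    - [[-1.94,0.5,0,0,5],[-1.94,0.5,0,0,5],[-1.94,0.5,0,0,5],[0,0,0,0,5],[0,0,-2.5,0,5],[0,0,-2.2,0,5],[0,0,-0.9,0,5],[0,0,0,0,5],[0,0,0,0,5]]

```text
clock: 19.45
tool_pos: [0.517, 0.0753, 0.0234]
orientation: [180.0, -0.0, -14.5]
force: [-0.3, 0.7, 0.4]
opening: 0.0505
gripper_force: 0.0
```

```bash
python3 -c "
from h import *
board('top',zl=.024,zh=.036,v=165,name='t16')
p,d,w=snap('wrist'); cv2.imwrite('pics/w16.png',p)"
```

```text
[ 244  204   57   52 1220] ((598.674072265625, 57.980316162109375), (116.28111267089844, 74.86029052734375), 75.24661254882812) z 0.0308
centre r,s [30.3 -2.5] corners [[-7.4, -60.5], [67.4, -60.8], [68.0, 55.5], [-6.9, 55.8]]
tcp [-53.  -6.] [0.5171 0.0754 0.0237] F [0.7 0.2 0. ] 19.5
```

View pics/w16.png

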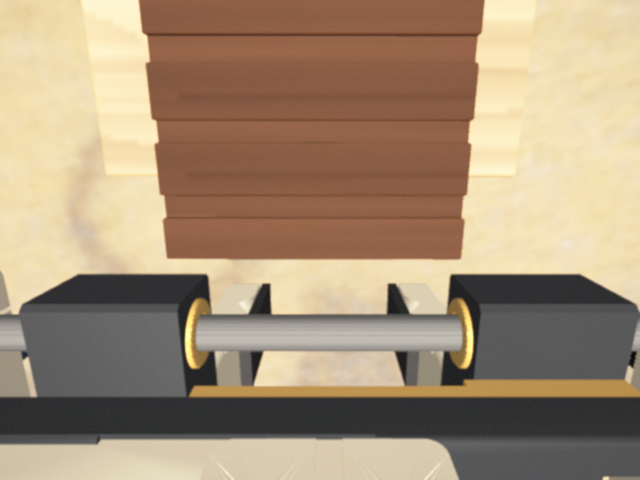

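The grooved face is up. The board is square on the riser with its near edge at row 258, about 32 mm proud of the front. Pushing home.

Call:
step_arm:
  moves:
    - [[0.34,-0.088,0,0,5],[0.34,-0.088,0,0,5],[0.29,-0.075,0,0,5],[0.29,-0.075,0,0,5],[0.29,-0.075,0,0,5],[0.29,-0.075,0,0,5],[0.29,-0.075,0,0,5],[0.29,-0.075,0,0,5],[0.29,-0.075,0,0,5],[0.29,-0.075,0,0,5]]

```text
clock: 20.55
tool_pos: [0.5467, 0.0674, 0.0229]
orientation: [-180.0, -0.0, -14.5]
force: [-0.2, 1.2, -0.6]
opening: 0.0502
gripper_force: 0.6
```

Call:
step_arm:
  moves:
    - [[0.29,-0.075,0,0,5],[0.194,-0.05,0,0,5],[0.194,-0.05,0,0,5],[0,0,0,0,5]]

```text
clock: 20.95
tool_pos: [0.5536, 0.0657, 0.0229]
orientation: [-180.0, -0.0, -14.5]
force: [-0.6, 0.3, 0.6]
opening: 0.0501
gripper_force: 0.0
```

```bash
python3 -c "
from h import *
board('top',zl=.024,zh=.036,v=165,name='t17')"
```

```text
[275 198  30  38 647] ((624.234375, 22.676403045654297), (60.63069152832031, 61.37031555175781), 75.74498748779297) z 0.0306
centre r,s [ 63.9 -30.3] corners [[33.3, -60.7], [94.7, -60.5], [94.4, 0.1], [33.0, -0.1]]
tcp [-15.4  -6.3] [0.5535 0.0657 0.023 ] F [ 0.5 -0.5  0.3] 21.0
```

About 5–6 mm remain. I'll go on slowly until the force rises.

Call:
step_arm:
  moves:
    - [[0.145,-0.037,0,0,5],[0.145,-0.037,0,0,5],[0.097,-0.025,0,0,5],[0,0,0,0,5]]

```text
clock: 21.4
tool_pos: [0.5571, 0.0647, 0.023]
orientation: [180.0, 0.0, -14.5]
force: [-1.6, 0.5, 1.2]
opening: 0.0501
gripper_force: 0.8
```

Call:
step_arm:
  moves:
    - [[0.048,-0.012,0,0,5],[0.048,-0.012,0,0,5],[0,0,0,0,5]]

```text
clock: 21.7
tool_pos: [0.5579, 0.0644, 0.023]
orientation: [180.0, 0.0, -14.5]
force: [-1.9, 0.4, 2.5]
opening: 0.0498
gripper_force: 1.2
```

Call:
step_arm:
  moves:
    - [[0.048,-0.012,0,0,5],[0,0,0,0,5]]

```text
clock: 21.9
tool_pos: [0.5585, 0.0643, 0.0229]
orientation: [180.0, 0.0, -14.5]
force: [-2.3, 1.0, 2.4]
opening: 0.05
gripper_force: 1.2
```

Call:
step_arm:
  moves:
    - [[0.048,-0.012,0,0,5],[0,0,0,0,5]]

```text
clock: 22.1
tool_pos: [0.5589, 0.0642, 0.0229]
orientation: [180.0, 0.0, -14.5]
force: [-2.5, 0.2, 3.1]
opening: 0.0503
gripper_force: 1.4
```

Call:
step_arm:
  moves:
    - [[0.048,-0.012,0,0,5],[0,0,0,0,5]]

```text
clock: 22.3
tool_pos: [0.559, 0.0641, 0.0229]
orientation: [180.0, 0.0, -14.5]
force: [-4.6, 2.3, 3.7]
opening: 0.0501
gripper_force: 2.6
```

Call:
step_arm:
  moves:
    - [[0.048,-0.012,0,0,5],[0,0,0,0,5]]

```text
clock: 22.5
tool_pos: [0.559, 0.0641, 0.0229]
orientation: [180.0, 0.1, -14.6]
force: [-7.0, 3.6, 4.9]
opening: 0.0497
gripper_force: 3.7
```

Firm stop at about 8 N: the board is home. I'll back off, rise and verify.

Call:
step_arm:
  moves:
    - [[-0.1,0.026,0,0,5],[-0.5,0.13,0,0,5],[-1.94,0.5,0,0,5],[0,0,3,0,5],[0,0,5,0,5],[0,0,5,0,5],[0,0,5,0,5],[-0.3,0.5,5,0,5],[0,0,0,0,5],[0,0,0,0,5]]

```text
clock: 23.5
tool_pos: [0.5321, 0.076, 0.2541]
orientation: [-179.8, -0.2, -14.5]
force: [-0.9, 0.0, -1.0]
opening: 0.0498
gripper_force: 0.0
```

```bash
python3 -c "
from h import *
board('wrist',zl=.024,zh=.036,v=190,name='w18')
p,d,w=snap('top'); cv2.imwrite('pics/t18.png',p)"
```

```text
[  236    59   181   113 14328] ((620.6105346679688, 56.481685638427734), (163.70632934570312, 100.42818450927734), 75.42484283447266) z 0.0305
centre r,s [51.9  1.5] corners [[1.6, -80.3], [102.0, -80.4], [102.2, 83.3], [1.8, 83.4]]
tcp [-39.4  -2.3] [0.5313 0.0756 0.2525] F [-0.8  0.2 -0.4] 23.55
```

View pics/w18.png

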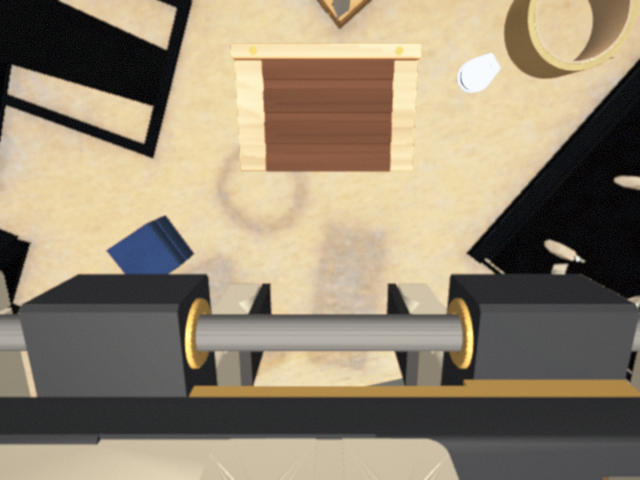

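The board sits against the rail (row 58) and flush with the riser's front (row 171), grooves up. The ring box and loupe are where they were. Handing in.

```bash
python3 -c "
from plant import close_job
print(close_job())"
```

```text
the job is handed in; nothing more can be done
None
```

The board lies grooved face up on the riser, against the back rail and flush with the front; the highest wrist force I read while the fingers were on it was about 12 N, the last stage of the tip-over was a free fall onto the riser, and I handed the job in at about 24 s with the gripper clear.

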